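# Swing down a reel stand's kickstand and hold the stand upright

## Task

The small reel stand is leaning back on its two rear prongs with its kickstand folded. Push the kickstand down past its over-centre point so that it snaps fully down, then grip the stand by its post, tip it up on its foot bar until it is upright where it stands, and finish holding it there for the reel to be hung: foot bar on the bench, prongs and kickstand both clear of it, the fingers still gripping. Leave the other things alone.

Things in the scene. Friction and masses are not known exactly. Their poses are not given: they have to be found in the camera images.
- reel_stand: Grey steel reel stand, 172 mm tall, 0.65 kg. Origin: middle of its round foot bar's axis (bar 14 mm thick, 150 mm long, along own y; it rolls, so the origin stays 7 mm over the bench). Own z runs up the post (vertical = upright). Starts leaning 0.22 rad to own +x on two prongs (y = +-55, ends at x = 55 mm). Let go when upright, it falls back, or 0.2 rad forward on the lowered kickstand. Kickstand side: own -x.
- stand_top (a point): Middle of the post's upper end, at (0, -45, 165) mm in the stand's own frame. The post is a flat bar, 26 mm wide (along own y) and 10 mm thick (along own x), running down from here to the foot bar; it is free to grip above z = 138 mm.
- stand_hub (a point): Where the hub's axis leaves the post, (5, -45, 118) mm in the stand's own frame: an aluminium flange of 32 mm diameter, 8 mm thick, then an axle of 18 mm diameter, sticking out 52 mm in all towards own +x.
- kickstand (a joint): Angle of the kickstand: 0 folded (leg level, along the stand's own +y), 1.57 at its stop, fully down. An over-centre spring drives it away from 0.75 rad on either side: about 2 N at the tang to start it from folded, falling to none at 0.75; beyond that it snaps down by itself.
- kickstand_pivot (a point): Pivot of the kickstand, at (-14, -15, 82) mm in the stand's own frame. The leg, an aluminium rod 10 mm thick and 80 mm long, turns about the axis k = (-0.955, 0, 0.296) of that frame: at joint angle a it points along cos(a) (0, 1, 0) + sin(a) (-0.296, 0, -0.955).
- kickstand_tang (a point): Middle of the tang, a 9 mm thick round peg that sticks out of the leg 60 mm from the pivot, along k (towards own -x and a little upwards), 34 mm long from the leg's axis to its round end; this point lies 18 mm out from the leg's axis. Push it down from above with the fingertips.
- kickstand_tip (a point): Centre of the round end of the leg (radius 5 mm), 80 mm from the pivot.
- reel: Bystander: small light-grey component reel, 118 mm across, 11 mm thick, lying flat; origin under its centre.
- spool: Bystander: spool of solder, 58 mm across, 48 mm tall; origin under its centre.
- dish: Bystander: round metal dish, 73 mm across, 20 mm tall; origin under its centre.
- sink: Bystander: black finned heat sink, 45x45x23 mm; origin under its centre.
- block: Bystander: terminal connector block, 18x52x19 mm; origin under its centre.
- magnifier: Bystander: black eye loupe, 41 mm across, 36 mm tall; origin under its centre.
- keys: Bystander: hex key set in a flat holder, 24x98x16 mm; origin under its centre.

How it is judged:
By the outcome, as a careful person would: the job done as asked, in the order asked, and still so for the second after the job is handed in, while the arm keeps its last pose, push and grip.
It also fails if it takes over 38 s, if anything falls off the work surface, if the arm or the gripper's body presses on something with over 40 N, if the wrist force passes 120 N, or if a joint passes its speed limit or range.

## Robot

A 6-joint arm with a two-finger parallel gripper is mounted at the origin on a cart in front of the work surface, level with it; the furniture and walls round the work are solid. World frame = base frame: x ahead of the robot, y to its left, z up, the work surface at z = 0. Lengths are in mm, angles in rad, forces in N, time in s.
With the tool pointing down it reaches from about 400 to 925 mm from the base axis. Payload 12.5 kg.
Tool frame: the origin (TCP) lies midway between the tips of the shut fingers; the grasp point (between the pads) lies 19 mm behind it; z points along the fingers, y is the line along which they close (so a half turn about z gives the same grasp; the last joint's range is limited). The gripper opens to 95 mm and grips with 3 to 60 N. Pads are 20 mm wide; open, the fingers measure 119 mm over their backs; the gripper's body (75 mm by 180 mm) begins 59 mm behind the grasp point.
Start: joints at [-1.423, 0.491, 1.559, -0, 1.092, -0.106], TCP at [156.95, -604.991, 214.661] pointing down, gripper open.
Joint ranges: [-3.1, 3.1], [-0.84, 2.19], [0.05, 2.79], [-1.13, 4.28], [0.06, 2.93], [-2.69, 2.69]. Speed limits (rad/s): [2.22, 2.22, 2.79, 3.14, 3.14, 3.14].

## Interface

Orientations are given as a unit quaternion [w, x, y, z].
In Python, from plant import bot gives the robot as it stands.
- The arm moves only by the tool apply_moves, never from a script. Its argument "commands" is a list of rows, each a list of 4 numbers: the shift along the tool's x, y, z in cm, then the turn about the tool's z in degrees. A call has 1 to 5 rows; each row is the pose to reach, as a shift and turn from the pose commanded when the call began, along the tool's axes at that moment; what a row does not reach only later rows make up. A row lasts 1/12 s, in which the tool goes at most 41.7 mm and 7.16 degrees, less where a joint would pass 70% of its speed; a pose out of reach is approached as far as the arm can. A call with a gripper value outside its range is refused whole. "jaw" is the gripper's target within -1 to 1 (fully open at 1, half-way at 0, shut at -1), set as the call begins (left out, the last holds). The fingers move at their own pace and stop on an object; "squeeze" is the grip in N (left out, the last holds). Time passes only in rows, so rows that repeat a pose let the fingers close. It gives the time, the measured TCP pose, the force, the opening and the grip force at its end, in the units of the state.
- bot.state(): the state, without advancing time (a new reading comes with each control period).
- bot.get_image(name): name is "side" or "top" or "wrist"; returns the picture (384x512x3 uint8, red, green, blue); there is no depth.
- bot.camera_info(name): a dict with "fx", "fy", "cx", "cy" (pixels), "rvec" (rotation vector, rad) and "tvec" (3), from world to camera coordinates, as OpenCV has them; the wrist camera has in their place "hand_eye" (4x4, takes a point from camera to tool coordinates, whose origin is the TCP and whose axes are the flange's). Camera axes: x right, y down, z forward; pixel columns grow to the right and rows downward; lengths in mm; the calibration is good to about 2 mm. A picture is of the moment at which its call begins: read the wrist's pose just before it. camera_info takes no time and is no camera call.
- bot.hand_in(): hands the job in; it is judged then, once.
The state is a dict: "time": time; "joint_positions": joint angles; "dq": joint speeds; "tau": joint torques, N m; "position": TCP position; "tcp_rot": TCP orientation; "wrist_force": force on the tool from outside, world axes, zero at the start; "wrist_torque": the same for the moment, N m; "gripper_width": opening from 0.0 (shut) to 1.0 (fully open); "gripper_force": force on a finger pad.
Only numpy, scipy, OpenCV 4.12 (cv2) and the standard library are available. Lean on these libraries where they do the work, as an engineer would, in place of code of your own. Each camera call takes 0.05 s, during which the arm holds its last target. There are 200 camera calls.

## Working session

There is one attempt and no reset: what is moved stays moved. The work goes in short steps, Python scripts to look and compute and a tool call to move; the robot and the scene stay as the last step left them, time stands still between calls to the robot, and variables do not carry over. Pictures are saved under pics/ and viewed, at most 10 in all, crops included, and the job is handed in when it is done.

Besides the shell and the picture viewer there is one more tool, called after "Call:" by a JSON object that holds its "fn" and its "kwargs". apply_moves: Moves the arm, as the interface text tells. Its arguments: {"type":"object","properties":{"commands":{"type":"array","items":{"type":"array","items":{"type":"number"}}},"jaw":{"type":"number"},"squeeze":{"type":"number"}},"required":["commands"]}

```bash
mkdir -p pics; ls
python3 - <<'E'
from plant import bot
import cv2
s=bot.state();print({k:s[k] for k in('time','position','tcp_rot','wrist_force','gripper_width')})
for n in('side','top','wrist'):
    print(n,bot.camera_info(n)); cv2.imwrite(f'pics/{n}0.png',bot.get_image(n)[:,:,::-1])
E
```

```text
pics
{'time': 0.0, 'position': array([ 156.90649702, -604.72867086,  214.08890511]), 'tcp_rot': array([-5.38254566e-04,  9.91956639e-01,  1.26576998e-01, -1.38636273e-05]), 'wrist_force': array([0.28774745, 0.11896005, 0.16865488]), 'gripper_width': 0.9977706745874282}
side {'fx': 478.5932363760568, 'fy': 478.5932363760568, 'cx': 254.15779679430858, 'cy': 191.26570440247042, 'rvec': array([ 0.14715425, -2.83713458,  1.26569757]), 'tvec': array([ 492.13185871,  130.85694572, 1148.18857833])}
top {'fx': 392.8557576470894, 'fy': 392.8557576470894, 'cx': 262.62497279155735, 'cy': 186.474097904958, 'rvec': array([ 2.21152895, -2.14926519,  0.11783277]), 'tvec': array([ -1.58519677, 509.74248839, 953.34412417])}
wrist {'fx': 322.1415307181316, 'fy': 322.1415307181316, 'cx': 256.5287584328635, 'cy': 193.84011339713172, 'hand_eye': array([[ 5.96499767e-04, -9.70131475e-01, -2.42578988e-01,
         6.80361088e+01],
       [ 9.99999450e-01,  3.69387892e-04,  9.81719894e-04,
         6.25857303e-01],
       [-8.62791628e-04, -2.42579440e-01,  9.70131162e-01,
        -1.69281146e+02],
       [ 0.00000000e+00,  0.00000000e+00,  0.00000000e+00,
         1.00000000e+00]])}
```

View pics/top0.png

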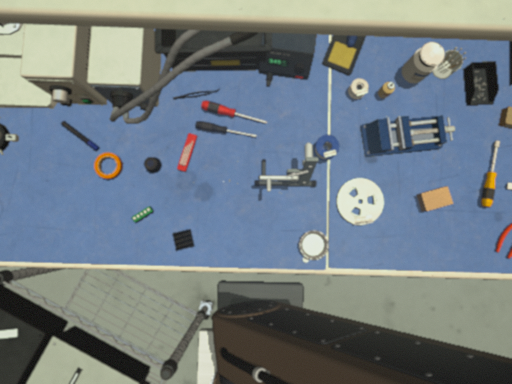

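View pics/side0.png

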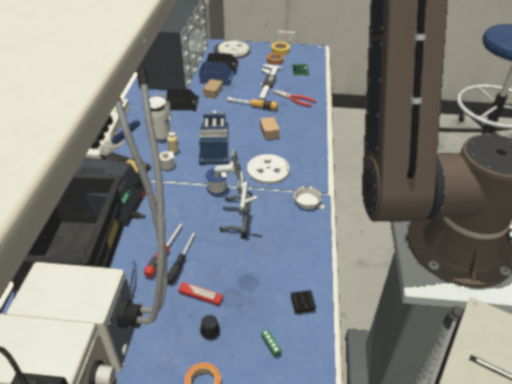

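The stand is near (290,178) in the top view and (240,205) in the side view, with the spool close to its far end. I'll enlarge both.

Run:
```python
import cv2,numpy as np
t=cv2.imread('pics/top0.png')[130:205,245:345];s=cv2.imread('pics/side0.png')[145:245,200:275]
def up(a,k,x0,y0):
    b=cv2.resize(a,None,fx=k,fy=k,interpolation=cv2.INTER_CUBIC)
    for i in range(0,a.shape[1],10): cv2.putText(b,str(x0+i),(i*k,8),0,.32,(0,255,255),1);cv2.line(b,(i*k,0),(i*k,b.shape[0]),(0,200,200),1) if i%20==0 else 0
    for i in range(0,a.shape[0],10): cv2.putText(b,str(y0+i),(0,i*k+4),0,.32,(0,255,255),1);cv2.line(b,(0,i*k),(b.shape[1],i*k),(0,200,200),1) if i%20==0 else 0
    return b
cv2.imwrite('pics/tc.png',up(t,8,245,130));cv2.imwrite('pics/sc.png',up(s,6,200,145))
```

```text
(no output)
```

View pics/tc.png

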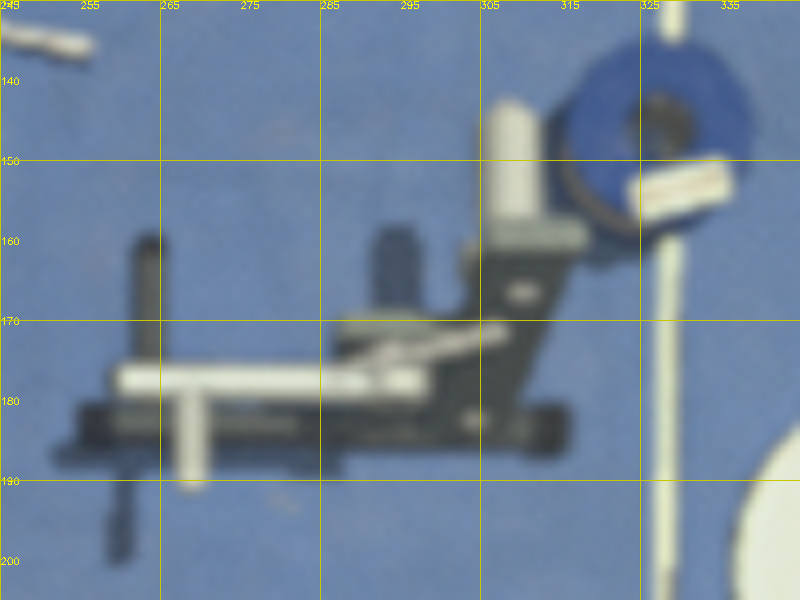

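View pics/sc.png

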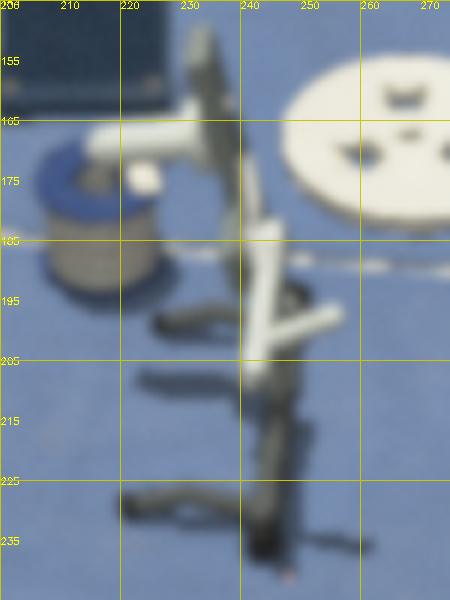

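```bash
cat > h.py <<'E'
import numpy as np,cv2
from scipy.spatial.transform import Rotation as R
from scipy.optimize import least_squares
k=np.array([-.955,0,.296]);piv=np.array([-14.,-15,82])
def leg(a,s,out=0):return piv+s*(np.cos(a)*np.array([0,1,0])+np.sin(a)*np.array([-.296,0,-.955]))+out*k
def w(p,q):  # q=x,y,yaw,lean ; stand->world
    return R.from_euler('ZY',[q[2],q[3]]).apply(np.atleast_2d(p))+[q[0],q[1],7]
def proj(ci,P):
    K=np.array([[ci['fx'],0,ci['cx']],[0,ci['fy'],ci['cy']],[0,0,1]])
    return cv2.projectPoints(np.array(P,float).reshape(-1,1,3),ci['rvec'],ci['tvec'],K,None)[0].reshape(-1,2)
E
python3 - <<'E'
from h import *
from plant import bot
ct,cs=bot.camera_info('top'),bot.camera_info('side')
T=[(leg(0,85),(259,177.5)),(leg(0,60,34),(269,190.5)),([0,75,0],(254.5,183)),([0,-75,0],(316.2,183.5)),([57,-45,118],(308.5,142.5)),([9,-45,118],(312,159))]
S=[(leg(0,85),(242.3,207)),(leg(0,60,34),(256.8,196.5)),([0,75,-3],(244,236)),([57,-45,118],(215,168)),([0,-45,165],(233.5,150))]
def res(q):
    a=proj(ct,w([p for p,_ in T],q))-[u for _,u in T]; b=proj(cs,w([p for p,_ in S],q))-[u for _,u in S]
    return np.r_[a.ravel(),b.ravel()]
for fix in(0,1):
    f=(lambda p:res(np.r_[p,.22])) if fix else res
    r=least_squares(f,[600,-100,0] if fix else [600,-100,0,.22],loss='soft_l1');print(r.x.round(3),f(r.x).reshape(-1,2).round(1).tolist())
q=np.r_[r.x,.22]
for n,p in dict(top=[0,-45,165],tang=leg(0,60,18),tangend=leg(0,60,34),tip=leg(0,80),piv=piv,axle=[57,-45,118]).items():print(n,w(p,q).round(1))
# spool
for n,c in(('cam',0),):
  for ci in(ct,cs):
    Rm=cv2.Rodrigues(ci['rvec'])[0];print('campos',(-Rm.T@ci['tvec']).round())
def sp(v): return np.r_[(proj(ct,[v[0],v[1],48])-(326.5,146.5)).ravel(),(proj(cs,[v[0],v[1],48])-(216,175)).ravel()]
r=least_squares(sp,[700,-150]);print('spool',r.x,r.fun)
E
```

```text
[ 5.21519e+02 -4.77760e+01  3.50000e-02  2.02000e-01] [[0.2, 1.0], [1.4, 0.1], [2.5, 0.3], [-0.1, -0.6], [0.8, 1.3], [-1.8, 4.5], [-0.4, 1.7], [-1.3, 0.3], [-0.7, -0.3], [-0.3, 0.6], [-0.6, 0.9]]
[520.3   -47.859 188.527] [[0.2, 0.7], [1.3, -0.2], [2.5, 0.6], [-0.0, 0.0], [0.8, 1.3], [-1.8, 4.3], [-0.6, 1.7], [-1.6, 0.2], [-0.2, -0.3], [-0.5, 1.0], [-1.2, 1.0]]
top [[557.7 -91.7 168. ]]
tang [[507.5  -3.2  99. ]]
tangend [[493.6  -3.7 107. ]]
tip [[522.5  17.2  90.1]]
piv [[525.  -62.7  90.1]]
axle [[603.1 -90.3 109.7]]
campos [418.  26. 996.]
campos [422. 812. 860.]
spool [ 610.27360401 -140.59999921] [-0.04952851  0.05688903 -0.05477603 -0.09362535]
```

```bash
cat >> h.py <<'E'
def go(bot,x,y,z,yaw=.033):
    s=bot.state();M=R.from_quat(np.r_[s['tcp_rot'][1:],s['tcp_rot'][0]]).as_matrix()
    psi=np.arctan2(M[1,0],M[0,0])
    print('t',round(s['time'],2),'pos',s['position'].round(1),'psi',round(psi,4),'F',s['wrist_force'].round(1),'w',round(s['gripper_width'],3),'g',round(s['gripper_force'],1))
    print('shift cm',(M.T@(np.array([x,y,z])-s['position'])/10).round(2),'turn',round(np.degrees(psi-yaw),2))
E
python3 -c "
from h import *
from plant import bot
go(bot,505,-1,180)"
```

```text
t 0.15 pos [ 156.9 -604.8  214.2] psi 0.2538 F [-0.7  0.9  0.3] w 1.0 g 0.0
shift cm [ 48.85 -49.7    3.46] turn 12.65
```

Call:
{"fn": "apply_moves", "kwargs": {"commands": [[3,-3,-0.5,2.5],[6,-6,-1,5],[9,-9,-1.5,7.5],[12,-12,-1.5,10],[15,-15,-1.5,12.7]], "jaw": -1, "squeeze": 20}}

```text
time: 0.57
position: [262.6, -424.4, 229.7]
tcp_rot: [0.0, 1.0, 0.015, 0.0]
wrist_force: [0.6, -0.6, -0.1]
gripper_width: 0.707
gripper_force: 0.0
```

Call:
{"fn": "apply_moves", "kwargs": {"commands": [[2,-3.4,0,0],[4,-6.8,0,0],[6,-10.2,0,0],[8,-13.6,0,0],[10,-17,0,0]]}}

```text
time: 0.98
position: [357.0, -251.2, 229.7]
tcp_rot: [0.0, 1.0, 0.016, 0.0]
wrist_force: [-0.4, -0.5, -0.2]
gripper_width: 0.357
gripper_force: 0.0
```

Call:
{"fn": "apply_moves", "kwargs": {"commands": [[2,-3.4,0,0],[4,-6.8,0,0],[6,-10.2,0,0],[8,-13.6,0,0],[10,-17,0,0]]}}

```text
time: 1.4
position: [451.6, -77.9, 229.7]
tcp_rot: [0.0, 1.0, 0.016, 0.0]
wrist_force: [0.1, -0.3, 0.0]
gripper_width: 0.021
gripper_force: 0.0
```

```bash
python3 -c "
from h import *
from plant import bot
go(bot,505,-1,180)"
```

```text
t 1.4 pos [451.6 -77.9 229.7] psi 0.0322 F [ 0.1 -0.3  0. ] w 0.021 g 0.0
shift cm [ 5.59 -7.52  4.97] turn -0.05
```

Call:
{"fn": "apply_moves", "kwargs": {"commands": [[2,-2.5,0,0],[4,-5,0,0],[5,-7,2,0],[5,-7,3,0],[5,-7,3,0]]}}

```text
time: 1.82
position: [497.9, -7.4, 197.5]
tcp_rot: [-0.0, 1.0, 0.017, -0.002]
wrist_force: [-1.3, 0.0, -0.1]
gripper_width: 0.002
gripper_force: 0.0
```

Run:
```python
from h import *
from plant import bot
go(bot,505,-1,120)
im=bot.get_image('wrist')[:,:,::-1].copy();cv2.imwrite('pics/w1raw.png',im)
for i in range(0,512,50):cv2.putText(im,str(i),(i,10),0,.35,(0,255,255),1);cv2.line(im,(i,0),(i,384),(0,200,200),1)
for i in range(0,384,50):cv2.putText(im,str(i),(0,i),0,.35,(0,255,255),1);cv2.line(im,(0,i),(512,i),(0,200,200),1)
cv2.imwrite('pics/w1.png',cv2.resize(im,None,fx=1.5,fy=1.5))
```

```text
t 1.82 pos [497.9  -7.4 197.5] psi 0.0344 F [-1.3  0.  -0.1] w 0.002 g 0.0
shift cm [ 0.76 -0.61  7.75] turn 0.08
```

View pics/w1.png

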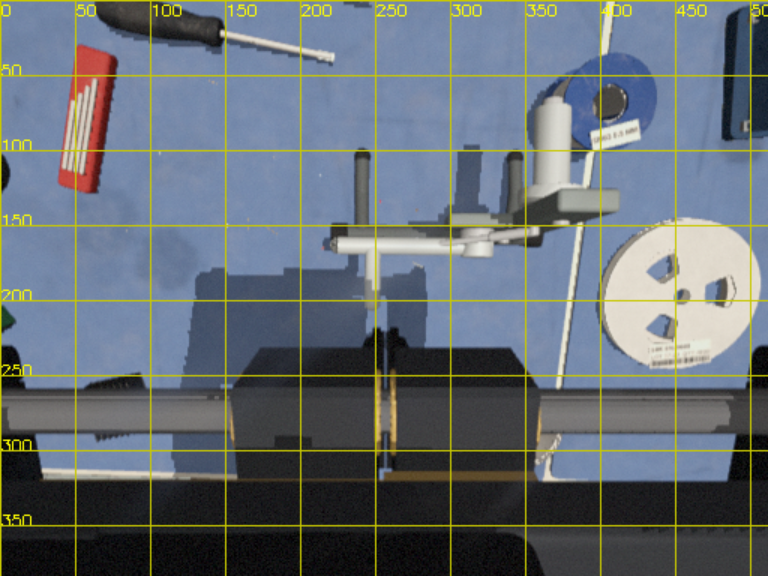

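```bash
cat >> h.py <<'E'
def wci(ci,pos,quat):
    M=R.from_quat(np.r_[quat[1:],quat[0]]).as_matrix();T=np.eye(4);T[:3,:3]=M;T[:3,3]=pos
    I=np.linalg.inv(T@ci['hand_eye']);return dict(ci,rvec=cv2.Rodrigues(I[:3,:3])[0],tvec=I[:3,3])
E
python3 - <<'E'
from h import *
from plant import bot
s=bot.state();go(bot,505,-1,120)
cw=wci(bot.camera_info('wrist'),[497.9,-7.4,197.5],s['tcp_rot'])
ct,cs=bot.camera_info('top'),bot.camera_info('side')
W=[(leg(0,85),(222,163)),(leg(0,60,34),(248.7,204)),([57,-45,118],(368,69)),([57,55,8],(241,100)),([57,-55,8],(343,101)),(piv,(317,161))]
T=[(leg(0,85),(259,177.5)),(leg(0,60,34),(269,190.5)),([0,75,0],(254.5,183)),([0,-75,0],(316.2,183.5)),([57,-45,118],(308.5,142.5))]
S=[(leg(0,85),(242.3,207)),(leg(0,60,34),(256.8,196.5)),([57,-45,118],(215,168)),([0,-45,165],(233.5,150))]
def res(q):
    return np.r_[tuple((proj(c,w([p for p,_ in L],q))-[u for _,u in L]).ravel()*g for c,L,g in((cw,W,1),(ct,T,1),(cs,S,1)))]
f=lambda p:res(np.r_[p,.22])
r=least_squares(f,[520,-48,.03],loss='soft_l1');print(r.x.round(3),f(r.x).reshape(-1,2).round(1).tolist())
q=np.r_[r.x,.22]
for n,p in dict(top=[0,-45,165],tang=leg(0,60,18),tangend=leg(0,60,34),tip=leg(0,80)).items():print(n,w(p,q).round(1))
print(proj(cw,w([[0,-58,165],[0,-32,165]],q)))
E
```

```text
t 1.87 pos [498.1  -8.2 198.7] psi 0.0331 F [-0.6 -0.2  0. ] w 0.001 g 0.0
shift cm [ 0.74 -0.7   7.87] turn 0.01
[ 5.2067e+02 -4.6040e+01  3.1000e-02] [[-1.8, 0.4], [0.1, -2.4], [0.7, -3.6], [0.5, 2.6], [-0.4, 1.9], [1.5, 2.7], [-0.5, 0.5], [0.5, -0.4], [1.8, 0.5], [-0.8, -0.1], [0.0, 1.1], [-0.9, 2.2], [-1.9, 0.7], [-0.7, 1.4], [-1.4, 1.4]]
top [[558.1 -89.9 168. ]]
tang [[507.9  -1.4  99. ]]
tangend [[494.   -1.8 107. ]]
tip [[522.9  19.1  90.1]]
[[416.00776982 131.67839211]
 [373.14860722 131.56660953]]
```

Call:
{"fn": "apply_moves", "kwargs": {"commands": [[0.4,-0.4,3,0],[0.6,-0.8,6,0],[0.6,-0.8,7.8,0],[0.6,-0.8,8.2,0],[0.6,-0.8,8.2,0]]}}

```text
time: 2.28
position: [504.2, -1.0, 117.5]
tcp_rot: [-0.0, 1.0, 0.015, -0.001]
wrist_force: [0.4, -0.4, 0.7]
gripper_width: 0.003
gripper_force: 0.0
```

```bash
python3 -c "
from h import *
from plant import bot
go(bot,504.5,0.5,110)"
```

```text
t 2.28 pos [504.2  -1.  117.5] psi 0.0309 F [ 0.4 -0.4  0.7] w 0.003 g 0.0
shift cm [ 0.04 -0.15  0.75] turn -0.12
```

Call:
{"fn": "apply_moves", "kwargs": {"commands": [[0,-0.1,0.8,0],[-0.3,-0.1,1.3,0],[-0.6,0,1.8,0],[-0.9,0.15,2.3,0],[-1.15,0.35,2.8,0]]}}

```text
time: 2.7
position: [493.0, -4.2, 89.6]
tcp_rot: [0.0, 1.0, 0.016, 0.0]
wrist_force: [2.2, -0.2, 1.2]
gripper_width: 0.006
gripper_force: 0.6
```

Call:
{"fn": "apply_moves", "kwargs": {"commands": [[-0.25,0.25,0.5,0],[-0.5,0.6,0.9,0],[-0.75,0.95,1.3,0],[-1.0,1.4,1.7,0],[-1.2,1.85,2.1,0]]}}

```text
time: 3.12
position: [481.4, -23.3, 68.1]
tcp_rot: [-0.0, 1.0, 0.016, -0.0]
wrist_force: [0.1, -0.5, -0.3]
gripper_width: 0.003
gripper_force: 0.0
```

Run:
```python
from h import *
from plant import bot
go(bot,480,-28,66)
a=bot.get_image('side')[130:250,180:290,::-1];b=bot.get_image('top')[130:205,235:345,::-1]
cv2.imwrite('pics/k1.png',np.vstack([cv2.resize(x,None,fx=3,fy=3,interpolation=2) for x in(a,b)]))
```

```text
t 3.12 pos [481.4 -23.3  68.1] psi 0.0322 F [ 0.1 -0.5 -0.3] w 0.003 g 0.0
shift cm [-0.15  0.46  0.21] turn -0.05
```

View pics/k1.png

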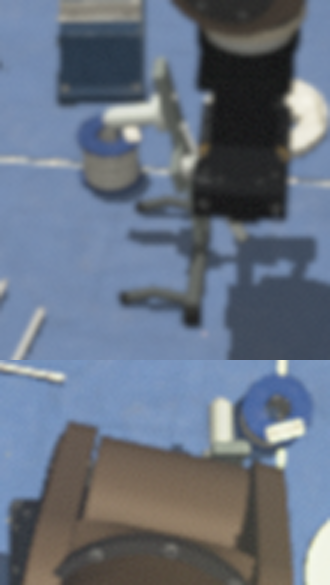

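The leg is no longer level; a light rod shows below at (237,230) in the crop. I'll back off and check from near.

Call:
{"fn": "apply_moves", "kwargs": {"commands": [[-0.3,0,-3,0],[-0.3,0,-6.5,0],[-0.3,0,-10,0],[-0.3,2,-13,0],[-0.3,4,-15,0]]}}

```text
time: 3.63
position: [480.5, -63.0, 221.8]
tcp_rot: [0.0, 1.0, 0.017, 0.002]
wrist_force: [1.2, 1.1, -0.9]
gripper_width: 0.005
gripper_force: 0.0
```

Call:
{"fn": "apply_moves", "kwargs": {"commands": [[0,0.8,0,0],[0,1.5,0,0],[0,1.5,0,0],[0,1.5,0,0]], "jaw": 1}}

```text
time: 3.97
position: [480.0, -77.7, 217.5]
tcp_rot: [-0.0, 1.0, 0.016, -0.001]
wrist_force: [0.2, 0.7, 0.2]
gripper_width: 0.23
gripper_force: 0.0
```

Run:
```python
from h import *
from plant import bot
go(bot,553.5,-90,160)
im=bot.get_image('wrist')[:,:,::-1].copy();cv2.imwrite('pics/w2raw.png',im)
for i in range(0,512,50):cv2.putText(im,str(i),(i,10),0,.35,(0,255,255),1);cv2.line(im,(i,0),(i,384),(0,200,200),1)
for i in range(0,384,50):cv2.putText(im,str(i),(0,i),0,.35,(0,255,255),1);cv2.line(im,(0,i),(512,i),(0,200,200),1)
cv2.imwrite('pics/w2.png',cv2.resize(im,None,fx=1.5,fy=1.5))
```

```text
t 3.97 pos [480.  -77.7 217.5] psi 0.0315 F [0.2 0.7 0.2] w 0.23 g 0.0
shift cm [7.32 1.46 5.73] turn -0.09
```

View pics/w2.png

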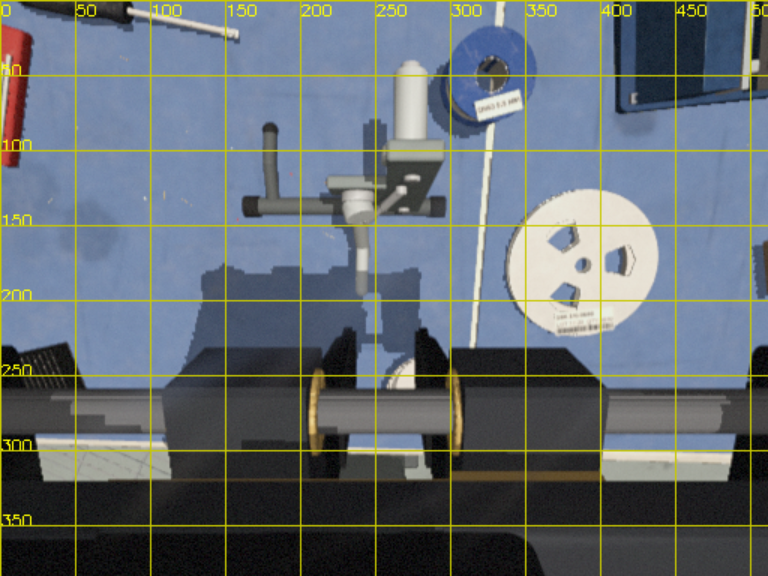

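Kickstand is fully down, with the tang end at about (241,195). The foot bar ends are at (161,137) and (297,137), and the post top is around (277,97). I'll refit the pose.

Run:
```python
from h import *
from plant import bot
s=bot.state()
cw=wci(bot.camera_info('wrist'),[480,-77.7,217.5],s['tcp_rot'])
a=1.57
W=[(leg(a,60,34),(241.5,194)),([0,75,0],(161.5,137)),([0,-75,0],(297,137)),([57,-45,118],(273.5,43)),([57,55,8],(180,83)),([0,-45,165],(276.5,98))]
res=lambda q:(proj(cw,w([p for p,_ in W],q))-[u for _,u in W]).ravel()
for f in(res,lambda p:res(np.r_[p[:3],.22])):
    r=least_squares(f,[520,-48,.03,.22],loss='soft_l1');print(r.x.round(3),f(r.x).reshape(-1,2).round(1).tolist())
q=np.r_[r.x[:3],.22]
print('top',w([0,-45,165],q).round(1),'post138',w([0,-45,138],q).round(1),'grasp',w([0,-45,158],q).round(1))
```

```text
[ 5.20035e+02 -4.53840e+01  3.10000e-02  2.23000e-01] [[-0.9, -1.2], [3.3, -0.1], [-3.3, 0.1], [-0.1, -0.8], [0.1, 2.4], [0.5, 0.5]]
[ 5.20239e+02 -4.54260e+01  3.20000e-02  2.20000e-01] [[-0.8, -1.3], [3.3, -0.3], [-3.3, -0.2], [-0.1, -0.8], [0.1, 2.2], [0.5, 0.8]]
top [[557.7 -89.3 168. ]] post138 [[551.8 -89.4 141.7]] grasp [[556.1 -89.3 161.2]]
```

Call:
{"fn": "apply_moves", "kwargs": {"commands": [[3,0.6,0,0],[6,1.1,0,0],[7.5,1.3,0,0],[7.5,1.3,2,0],[7.5,1.3,2,0]]}}

```text
time: 4.43
position: [555.1, -87.5, 194.8]
tcp_rot: [-0.001, 1.0, 0.017, -0.003]
wrist_force: [-0.4, 0.6, -0.9]
gripper_width: 0.62
gripper_force: 0.0
```

Call:
{"fn": "apply_moves", "kwargs": {"commands": [[0,0,0.5,0],[0,0,0.5,0],[0,0,0.5,0],[0,0,0.5,0]]}}

```text
time: 4.77
position: [555.9, -88.4, 194.2]
tcp_rot: [0.0, 1.0, 0.016, 0.0]
wrist_force: [0.3, -0.3, -0.0]
gripper_width: 0.901
gripper_force: 0.0
```

```bash
python3 -c "
from h import *
from plant import bot
go(bot,555.5,-89.3,143)"
```

```text
t 4.77 pos [555.9 -88.4 194.2] psi 0.0322 F [ 0.3 -0.3 -0. ] w 0.901 g 0.0
shift cm [-0.04  0.08  5.12] turn -0.05
```

Call:
{"fn": "apply_moves", "kwargs": {"commands": [[0,0.1,2,0],[0,0.1,4,0],[0,0.1,4.9,0],[0,0.1,5.1,0],[0,0.1,5.1,0]]}}

```text
time: 5.18
position: [556.0, -89.6, 142.8]
tcp_rot: [-0.0, 1.0, 0.016, -0.0]
wrist_force: [-0.5, -0.0, 0.8]
gripper_width: 1.001
gripper_force: 0.0
```

Call:
{"fn": "apply_moves", "kwargs": {"commands": [[0,0,0,0],[0,0,0,0],[0,0,0,0],[0,0,0,0],[0,0,0,0]], "jaw": -1, "squeeze": 5}}

```text
time: 5.6
position: [556.1, -89.6, 143.0]
tcp_rot: [0.0, 1.0, 0.016, 0.0]
wrist_force: [0.4, 0.3, -0.2]
gripper_width: 0.705
gripper_force: 0.0
```

Call:
{"fn": "apply_moves", "kwargs": {"commands": [[0,0,0,0],[0,0,0,0],[0,0,0,0],[0,0,0,0],[0,0,0,0]]}}

```text
time: 6.02
position: [556.0, -89.5, 142.6]
tcp_rot: [0.0, 1.0, 0.016, -0.0]
wrist_force: [0.0, -0.4, 1.1]
gripper_width: 0.356
gripper_force: 0.0
```

Call:
{"fn": "apply_moves", "kwargs": {"commands": [[0,0,0,0],[0,0,0,0]]}}

```text
time: 6.18
position: [556.0, -89.3, 142.6]
tcp_rot: [-0.0, 1.0, 0.016, -0.0]
wrist_force: [0.1, 2.8, -0.2]
gripper_width: 0.274
gripper_force: 5.0
```

Call:
{"fn": "apply_moves", "kwargs": {"commands": [[-0.2,0,-0.03,0],[-0.45,0,-0.07,0],[-0.7,0,-0.1,0],[-0.9,0,-0.14,0],[-0.9,0,-0.14,0]]}}

```text
time: 6.6
position: [546.6, -89.8, 144.2]
tcp_rot: [0.0, 1.0, 0.016, 0.0]
wrist_force: [0.7, 2.1, 0.8]
gripper_width: 0.27
gripper_force: 5.0
```

Call:
{"fn": "apply_moves", "kwargs": {"commands": [[-0.25,0,-0.03,0],[-0.5,0,-0.06,0],[-0.75,0,-0.09,0],[-0.9,0,-0.11,0],[-0.9,0,-0.11,0]]}}

```text
time: 7.02
position: [537.6, -90.1, 145.2]
tcp_rot: [0.0, 1.0, 0.016, -0.0]
wrist_force: [0.8, 3.2, 2.6]
gripper_width: 0.27
gripper_force: 5.0
```

Run:
```python
from h import *
from plant import bot
go(bot,519.8,-90.5,146.4)
a=bot.get_image('side')[130:250,180:290,::-1];b=bot.get_image('wrist')[:,:,::-1]
cv2.imwrite('pics/w3raw.png',b)
cv2.imwrite('pics/k2.png',np.hstack([cv2.resize(a,(352,384),interpolation=2),b[:,80:480]]))
```

```text
t 7.02 pos [537.6 -90.1 145.2] psi 0.0321 F [0.8 3.2 2.6] w 0.27 g 5.0
shift cm [-1.78 -0.02 -0.12] turn -0.05
```

View pics/k2.png

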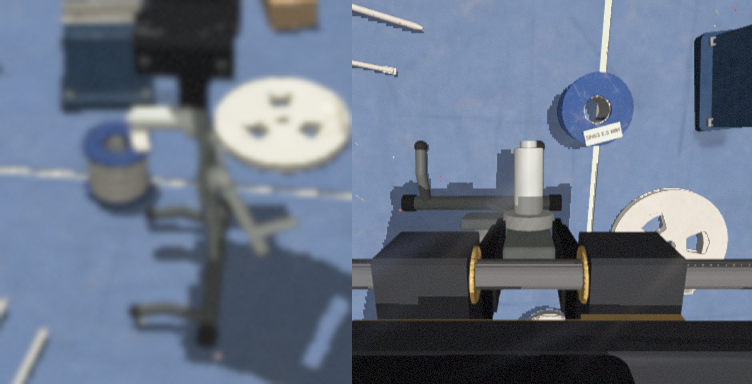

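```bash
cat > fit.py <<'E'
from h import *
def fit(bot,s,W,q0):
    cw=wci(bot.camera_info('wrist'),s['position'],s['tcp_rot'])
    f=lambda q:(proj(cw,w([p for p,_ in W],q))-[u for _,u in W]).ravel()
    r=least_squares(f,q0,loss='soft_l1');print(r.x.round(3),f(r.x).reshape(-1,2).round(1).tolist())
E
python3 - <<'E'
from fit import *
from plant import bot
s=bot.state()
fit(bot,s,[([0,75,0],(128,202)),([0,-75,0],(291,202)),([57,55,8],(149,142)),([57,-45,118],(257,143))],[519,-46,.03,.11])
E
```

```text
[ 5.20142e+02 -4.60600e+01  2.60000e-02  9.10000e-02] [[6.7, -1.1], [-4.7, -0.1], [0.7, 0.7], [-0.4, 0.0]]
```

Call:
{"fn": "apply_moves", "kwargs": {"commands": [[-0.25,0,-0.03,0],[-0.5,0,-0.06,0],[-0.7,0,-0.08,0],[-0.9,0,-0.1,0],[-0.9,0,-0.1,0]]}}

```text
time: 7.53
position: [528.3, -90.4, 145.9]
tcp_rot: [-0.0, 1.0, 0.016, -0.0]
wrist_force: [0.6, 2.3, -2.0]
gripper_width: 0.276
gripper_force: 5.0
```

Call:
{"fn": "apply_moves", "kwargs": {"commands": [[-0.25,0,0,0],[-0.5,0,-0.01,0],[-0.75,0,-0.02,0],[-0.9,0,-0.02,0],[-0.9,0,-0.02,0]]}}

```text
time: 7.95
position: [519.5, -90.7, 146.2]
tcp_rot: [-0.0, 1.0, 0.016, -0.0]
wrist_force: [0.7, 1.7, -4.4]
gripper_width: 0.272
gripper_force: 5.0
```

Run:
```python
from h import *
from plant import bot
go(bot,519.5,-90.6,146)
a=bot.get_image('side')[130:250,180:290,::-1];b=bot.get_image('wrist')[:,:,::-1]
cv2.imwrite('pics/k3.png',np.hstack([cv2.resize(a,(352,384),interpolation=2),b[:,80:480]]))
```

```text
t 7.95 pos [519.5 -90.7 146.2] psi 0.0322 F [ 0.7  1.7 -4.4] w 0.272 g 5.0
shift cm [ 0.   -0.01  0.02] turn -0.05
```

View pics/k3.png

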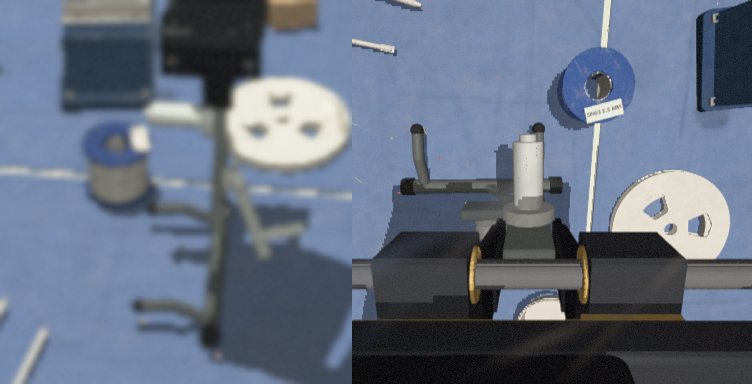

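Run:
```python
from fit import *
from plant import bot
fit(bot,bot.state(),[([0,75,0],(130,186)),([0,-75,0],(290,186)),([57,55,8],(145,126)),([57,-55,8],(267,126)),([57,-45,118],(256,138))],[519,-46,.03,.01])
```

```text
[ 5.1806e+02 -4.5955e+01  3.2000e-02 -2.0000e-02] [[3.4, -0.8], [-3.5, -0.7], [0.9, 0.4], [-0.1, 0.5], [-0.4, 0.0]]
```

Call:
{"fn": "apply_moves", "kwargs": {"commands": [[0,0,0.04,0],[0,0,0.08,0],[0,0,0.08,0]]}}

```text
time: 8.3
position: [520.5, -90.7, 146.0]
tcp_rot: [0.0, 1.0, 0.016, 0.001]
wrist_force: [0.1, 3.5, 4.2]
gripper_width: 0.272
gripper_force: 5.0
```

Call:
{"fn": "apply_moves", "kwargs": {"commands": [[0,0,0,0],[0,0,0,0],[0,0,0,0],[0,0,0,0],[0,0,0,0]], "squeeze": 25}}

```text
time: 8.72
position: [520.3, -90.6, 146.0]
tcp_rot: [0.0, 1.0, 0.016, 0.0]
wrist_force: [-0.5, 3.6, 6.5]
gripper_width: 0.275
gripper_force: 25.0
```

Call:
{"fn": "apply_moves", "kwargs": {"commands": [[0,0,0,0],[0,0,0,0],[0,0,0,0],[0,0,0,0],[0,0,0,0]]}}

```text
time: 9.13
position: [520.3, -90.7, 146.0]
tcp_rot: [0.0, 1.0, 0.016, 0.0]
wrist_force: [-0.0, 3.0, 5.1]
gripper_width: 0.27
gripper_force: 25.0
```

Run:
```python
from h import *
from plant import bot
go(bot,519.5,-90.6,146)
s=bot.state();a=bot.get_image('side')[:,:,::-1].copy();b=bot.get_image('wrist')[:,:,::-1].copy()
cs=bot.camera_info('side');cw=wci(bot.camera_info('wrist'),s['position'],s['tcp_rot'])
P=[[0,75,0],[57,55,8],[57,-55,8],[57,-45,118],leg(1.57,85),leg(1.57,60,34),[0,-45,134]]
for th,c in((0,(0,255,0)),(.05,(0,0,255)),(-.05,(255,0,255))):
    q=[518.7,-46,.032,th]
    for im,ci in((a,cs),(b,cw)):
        for u in proj(ci,w(P,q)):
            if abs(u).max()<2000: cv2.circle(im,tuple(int(v) for v in u.round()),0,c,-1)
cv2.imwrite('pics/k4.png',np.hstack([cv2.resize(a[140:245,195:275],None,fx=5,fy=5,interpolation=0),cv2.resize(b[100:265,120:310],None,fx=2,fy=3.18,interpolation=0)[:525]]))
```

```text
t 9.13 pos [520.3 -90.7 146. ] psi 0.0322 F [-0.   3.   5.1] w 0.27 g 25.0
shift cm [-0.08 -0.01  0.  ] turn -0.05
```

View pics/k4.png

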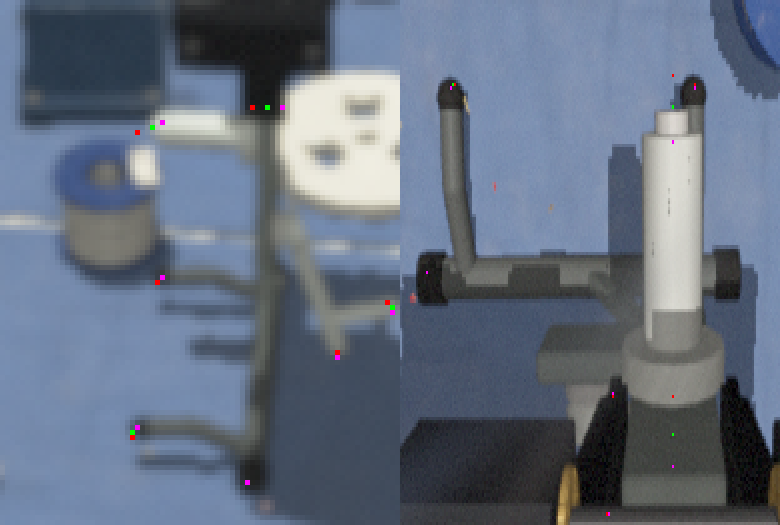

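The image matches the lean = 0 overlay (green) to within about 0.02 rad. The prongs and kickstand tip are clear of their shadows, the foot bar is loaded at about 5 N, and the grip is 25 N. Handing in.

```bash
python3 -c "
from plant import bot
print(bot.hand_in())"
```

```text
the job is handed in; nothing more can be done
None
```

The job is handed in, with no verdict returned: the kickstand snapped fully down and the stand is held upright (within about 0.02 rad by camera) on its foot bar in a 25 N grip, prongs and kickstand clear of the bench and the other things left alone.

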